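# Close the film developing tank to just short of the click and hold

## Robot

A 6-joint arm with a two-finger parallel gripper is mounted at the origin on the work surface. World frame = base frame: x ahead of the robot, y to its left, z up, the work surface at z = 0. Lengths are in m, angles in rad, forces in N, time in s.
With the tool pointing down it reaches from about 0.375 to 0.975 m from the base axis. Payload 3.8 kg.
Tool frame: the origin (TCP) lies at the very end of the fingers, on their centre line; the grasp point (between the pads) lies 19 mm behind it; z points along the fingers, y is the line along which they close (so a half turn about z gives the same grasp; the last joint's range is limited). The gripper opens to 85 mm and grips with 20 to 120 N. Pads are 22 mm wide; open, the fingers measure 114 mm over their backs; the gripper's body (76 mm by 85 mm) begins 54 mm behind the grasp point. The pads swing forward as they close: fully open they stand 13 mm farther back than shut.
Start: joints at [-1.272, 0.264, 1.604, -0, 1.274, -0.037], TCP at [0.222, -0.637, 0.231] pointing down, gripper open.
Joint ranges: [-2.63, 2.63], [-0.94, 2.18], [0.31, 2.57], [-1.31, 4.45], [0, 2.66], [-2.55, 2.55]. Speed limits (rad/s): [2.57, 2.57, 3.14, 3.14, 3.14, 3.14].

## Interface

Orientations are given as [roll, pitch, yaw] about the fixed x, y, z axes, in that order (R = Rz(yaw) Ry(pitch) Rx(roll)).
In Python, from cell import sense, capture, camera_model, hand_in gives the robot as it stands.
- The arm moves only by the tool servo_tool, never from a script. Its arguments are lists of equal length, an entry for each row: "travel": the shift along the tool's x, y, z in m, a list of three; "rot": the turn, a rotation vector about the tool's x, y, z in degrees, a list of three. In form: {"travel": [[x, y, z], ...], "rot": [[wx, wy, wz], ...]}. A call has 1 to 20 rows; each row is the pose to reach, as a shift and turn from the pose commanded when the call began, along the tool's axes at that moment; what a row does not reach only later rows make up. A row lasts 1/8 s, in which the tool goes at most 62.5 mm and 10.7 degrees, less where a joint would pass 70% of its speed; a pose out of reach is approached as far as the arm can. A call with a gripper value outside its range is refused whole. "fingers" is the opening in per cent of the stroke, from 0 (shut) to 100 (fully open), set as the call begins (left out, the last holds). The fingers move at their own pace and stop on an object; "grip_force" is the grip in N (left out, the last holds). Time passes only in rows, so rows that repeat a pose let the fingers close. It gives the time, the measured TCP pose, the force, the opening and the grip force at its end, in the units of the state.
- sense(): the state, without advancing time (a new reading comes with each control period).
- capture(name): name is "scene" or "top" or "wrist"; returns the picture (384x512x3 uint8, blue, green, red); there is no depth.
- camera_model(name): a dict with "fx", "fy", "cx", "cy" (pixels), "eye" and "orientation" of the camera in the world. Camera axes: x right, y down, z forward; pixel columns grow to the right and rows downward; lengths in m; the calibration is good to about 2 mm. The wrist camera is an equidistant fisheye: a pixel r from the principal point sees the ray r / f radians off the axis. A picture is of the moment at which its call begins: read the wrist's pose just before it. camera_model takes no time and is no camera call; for the wrist camera it gives the pose at the moment of the call.
- hand_in(): hands the job in; it is judged then, once.
The state is a dict: "time_s": time; "joints": joint angles; "dq": joint speeds; "tau": joint torques, N m; "tcp_pos": TCP position; "eef_rot": TCP orientation; "wrist_force": force on the tool from outside, world axes, zero at the start; "torque": the same for the moment, N m; "finger_gap": finger opening in m; "grip_force": force on a finger pad.
Only numpy, scipy, OpenCV 4.12 (cv2) and the standard library are available. Lean on these libraries where they do the work, as an engineer would, in place of code of your own. Each camera call takes 0.05 s, during which the arm holds its last target. There are 200 camera calls.

## Task

Get the developing tank ready for a lid check: stand the centre column with its reel upright in the socket on the tank's floor, set it down rather than dropping it, and let go. Then lower the funnel lid on with its two lugs through the gaps in the collar until it sits flat on the rim, and turn it clockwise (seen from above) about half-way to the lock, well short of the click. Finish with the gripper still holding the lid there, so that the seal can be looked over before it is locked, and leave the other things on the bench where they are.

Things in the scene. Friction and masses are not known exactly. Their poses are not given: they have to be found in the camera images.
- tank: Round black film developing tank, open on top, clamped by a steel band on a round aluminium bench plate (150 mm across, 10 mm thick); fixed, it cannot move or turn. Origin: on the tank's axis at bench level (underside of the plate), z up, x towards one of the two gaps in its collar. Bore 84 mm in diameter, inner floor 14 mm, rim flange 122 mm, collar top 132 mm above the bench.
- tank_seat (a point): Centre of the tank's inner floor (14 mm above the bench), where the column stands: a round socket with a 5 mm high ring, inner diameter 40 mm, that takes the column's 35 mm foot.
- tank_rim (a point): Centre of the tank's mouth, level with the top of the flat rim flange on which the lid's disc sits (122 mm above the bench). On the flange stands the steel bayonet collar: inner diameter 97 mm, outer 116 mm, a roof 4 mm thick with 5.8 mm free under it, cut by two gaps.
- tank_gap (a point): Middle of one gap of the collar, on the flange 53 mm from the axis along the tank's +x; the other gap is across from it (-x). Each is 54 degrees wide. The lid's lugs go down through the gaps (up to 11 degrees off either way still fits) and then slide under the roof when the lid is turned clockwise seen from above; turned the other way they are blocked.
- tank_catch (a point): Sprung steel catch in the collar's wall, 58 degrees clockwise (seen from above) of the +x gap. Counting the lid's turn from 0 with its lugs in the middle of the gaps: at about 41 degrees a lug meets the catch, at about 58 degrees it clicks home. Half-way to the lock is about 30 degrees.
- column: Black centre column: round tube 24 mm in diameter, 132 mm long overall, standing upright on a bevelled 35 mm foot, with a white film reel (76 mm diameter) fixed on it 14 to 63 mm up. Origin: centre of the foot's underside, z up. Loose, about 110 g. Grip the bare tube near its top. In the tank its top is 24 mm above the rim flange; when letting go there open the fingers to about 50 mm at most.
- lid: Grey plastic funnel lid with a black capped neck, standing right way up. Origin: centre of its underside, z up, x towards one of its two lugs. Below: a hollow bevelled spigot, 22 mm high, 80 mm across (68 mm at its lower edge), that enters the tank's bore. Above it the disc, a low cone to z = 39 mm and the round neck. Loose, about 130 g; on the rim it turns by plain friction, no spring.
- lid_disc (a point): On the lid's axis at the underside of its flat disc, 22 mm above the lid's origin; the disc is 91 mm in diameter and 4 mm thick. Seated, this point is at the tank's rim point.
- lid_lug (a point): Tip of the lug on the lid's +x side, 52.5 mm from the axis, 24 mm above the lid's origin; the other lug, just alike, is across from it (-x). Each lug is 26 mm wide and 4 mm thick, level with the disc, with a notch and a white dot at its middle.
- lid_neck (a point): On the lid's axis at the height to grip: middle of the round neck cap, 68 mm above the lid's origin. The cap is 46 mm in diameter, from 51 to 82 mm above the lid's origin, and can be gripped from above in any direction.
- graduate: Bystander: clear plastic measuring beaker, 72 mm across the mouth, 130 mm tall; origin at the centre of its foot. Leave alone.
- film_box: Bystander: square cardboard microfilm box 100 x 100 x 42 mm; origin at the centre of its underside. Leave alone.
- spare_reel: Bystander: metal spare film reel lying flat, 90 mm diameter, 40 mm high; origin at the centre of its underside. Leave alone.
- loupe: Bystander: black magnifying loupe, 44 mm diameter, 45 mm high; origin at the centre of its underside. Leave alone.
- film_pot: Bystander: small black film pot with a grey cap, 34 mm diameter, 52 mm high; origin at the centre of its underside. Leave alone.
- tongs: Bystander: steel film tongs lying flat, 180 mm long, 12 mm high; origin at the middle, its x along the tongs. Leave alone.
- tape: Bystander: roll of tape lying flat, 84 mm diameter, 19 mm high; origin at the centre of its underside. Leave alone.

How it is judged:
By the outcome, as a careful person would: the job done as asked, in the order asked, and still so for the second after the job is handed in, while the arm keeps its last pose, push and grip.
It also fails if it takes over 67 s, if anything falls off the work surface, if the arm or the gripper's body presses on something with over 40 N, if the wrist force passes 120 N, or if a joint passes its speed limit or range.

## Working session

There is one attempt and no reset: what is moved stays moved. The work goes in short steps, Python scripts to look and compute and a tool call to move; the robot and the scene stay as the last step left them, time stands still between calls to the robot, and variables do not carry over. Pictures are saved under pics/ and viewed, at most 10 in all, crops included, and the job is handed in when it is done.

Besides the shell and the picture viewer there is one more tool, called as name(argument=value, ...), one argument or row to a line, values as JSON. servo_tool: Moves the arm, as the interface text tells. Its arguments: {"type":"object","properties":{"travel":{"type":"array","items":{"type":"array","items":{"type":"number"}}},"rot":{"type":"array","items":{"type":"array","items":{"type":"number"}}},"fingers":{"type":"number"},"grip_force":{"type":"number"}},"required":["travel","rot"]}

```bash
mkdir -p pics; ls
python3 - <<'E'
from cell import sense,capture,camera_model
import cv2,numpy as np
s=sense();print(s)
for n in("scene","top","wrist"):
    print(n,camera_model(n))
    cv2.imwrite(f"pics/{n}0.png",capture(n))
a=cv2.imread("pics/scene0.png");b=cv2.imread("pics/top0.png")
E
```

```text
pics
{'time_s': 0.0, 'joints': array([-1.27190335e+00,  2.64741104e-01,  1.60541841e+00,  1.41409472e-05,
        1.27368601e+00, -3.69097239e-02]), 'dq': array([-2.83682802e-04,  1.02138236e-03, -3.77369896e-04,  3.76883404e-04,
       -6.15924886e-05,  1.15311219e-03]), 'tau': array([-1.83046774e-03, -5.15118599e+01, -3.67313468e+01, -1.51506310e-04,
        1.30131273e-02,  1.53954187e-05]), 'tcp_pos': array([ 0.22220676, -0.63658402,  0.22994616]), 'eef_rot': array([-3.13934181e+00, -9.66369213e-05,  3.35798441e-01]), 'wrist_force': array([-0.12301723, -0.53771528,  0.69398199]), 'torque': array([-0.04889565,  0.01507437, -0.04926912]), 'grip_force': 0.0, 'finger_gap': 0.0853011249774131}
scene {'fx': 398.40661566763623, 'fy': 398.40661566763623, 'cx': 248.90681692335843, 'cy': 191.27442272632518, 'eye': array([1.37968287, 0.4423679 , 1.00174398]), 'orientation': array([-2.3074585 , -0.01140177,  2.06487235])}
top {'fx': 383.66778904179137, 'fy': 383.66778904179137, 'cx': 258.3071059442816, 'cy': 193.14669653671805, 'eye': array([ 0.31181552, -0.0166587 ,  1.06963288]), 'orientation': array([-2.92681253e+00, -2.37234747e-03, -1.58315232e+00])}
wrist {'fx': 297.3186396354542, 'fy': 297.3186396354542, 'cx': 252.11617439832958, 'cy': 195.9583467839797, 'eye': array([ 0.28580233, -0.61525427,  0.37065899]), 'orientation': array([ 2.87275760e+00,  1.67508776e-03, -1.23562247e+00])}
```

Run:
```python
import cv2
for n in("scene0","top0"):
    a=cv2.imread(f"pics/{n}.png");cv2.imwrite(f"pics/{n}b.png",cv2.resize(a,(800,600),interpolation=cv2.INTER_CUBIC))
```

```text
(no output)
```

View pics/scene0b.png

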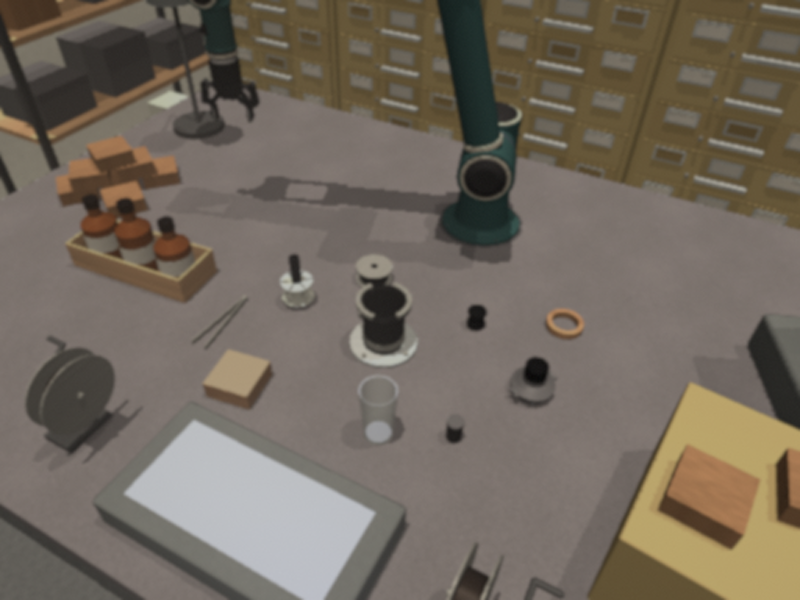

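View pics/top0b.png

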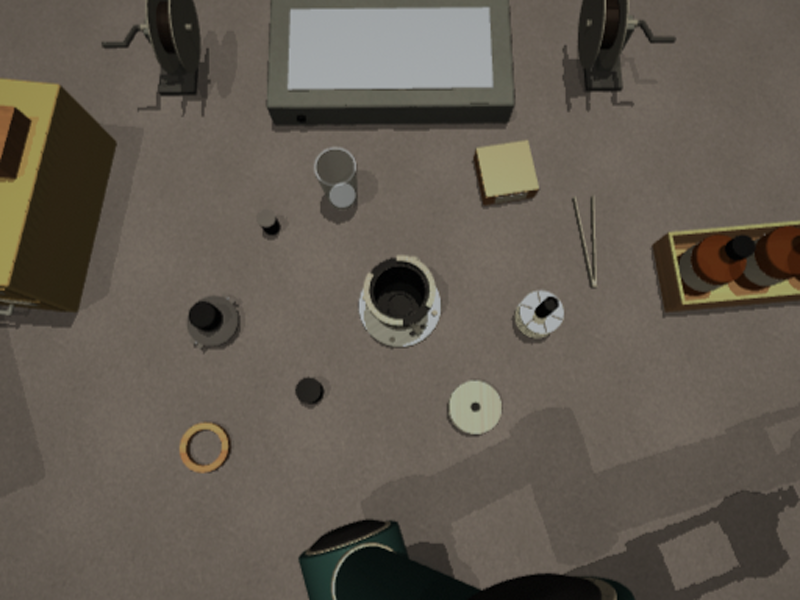

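The scene view shows the column upright at (297,285), the tank at (384,310) and the lid at (533,380). In the top view the column is at (541,313), the tank mouth at (399,290) and the lid at (210,320). Next is an enlarged crop.

```bash
cat > h.py <<'E'
import numpy as np,cv2
from scipy.spatial.transform import Rotation as R
from cell import sense,capture,camera_model
def ray(m,u,v,wrist=False):
    x=(u-m["cx"])/m["fx"];y=(v-m["cy"])/m["fy"]
    if wrist:
        r=np.hypot(x,y);d=np.array([x/r*np.sin(r),y/r*np.sin(r),np.cos(r)])
    else: d=np.array([x,y,1.])
    return R.from_euler("xyz",m["orientation"]).apply(d)
def at(m,u,v,z,wrist=False):
    d=ray(m,u,v,wrist);return m["eye"]+d*(z-m["eye"][2])/d[2]
def proj(m,P,wrist=False):
    p=R.from_euler("xyz",m["orientation"]).inv().apply(np.asarray(P)-m["eye"])
    if wrist:
        th=np.arctan2(np.linalg.norm(p[...,:2],axis=-1),p[...,2]);n=np.linalg.norm(p[...,:2],axis=-1)
        q=p[...,:2]/n[...,None]*th[...,None]
    else: q=p[...,:2]/p[...,2:]
    return q*[m["fx"],m["fy"]]+[m["cx"],m["cy"]]
E
python3 - <<'E'
import cv2,numpy as np
a=cv2.imread("pics/top0.png")
def c(x,y,w,h,k):return cv2.resize(a[y:y+h,x:x+w],None,fx=k,fy=k,interpolation=cv2.INTER_CUBIC)
o=np.zeros((600,800,3),np.uint8)
o[:300,:400]=c(220,155,80,60,5)[:300,:400]
o[:300,400:]=c(105,175,80,60,5)
o[300:,:400]=c(310,170,80,60,5)
cv2.imwrite("pics/crop1.png",cv2.convertScaleAbs(o,alpha=1.5))
E
```

```text
(no output)
```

View pics/crop1.png

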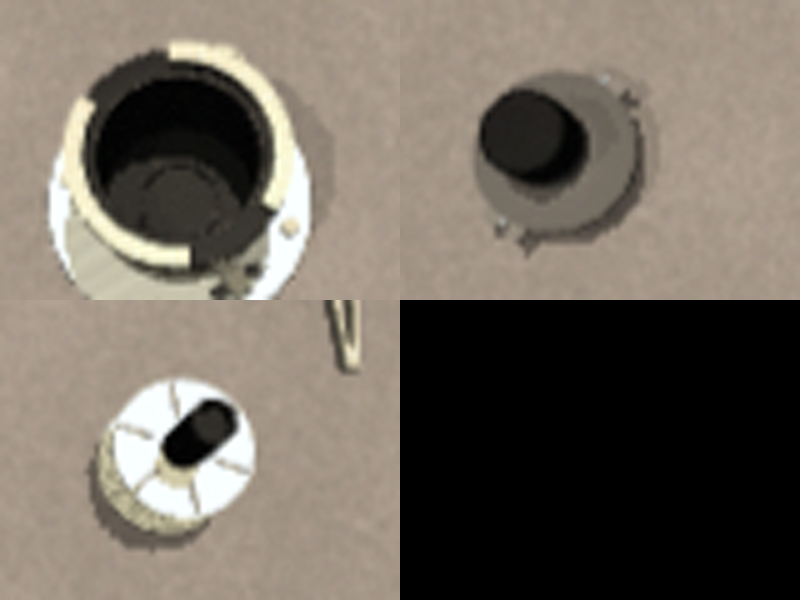

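The crop shows the collar circle centred at about (178,154), with gaps at upper left (edges (90,98), (168,48)) and lower right (edges (275,207), (190,258)). The lid cap is at (522,133), its lug dots at (608,80) and (500,228), and the column top at (217,420).

Run:
```python
from h import *
m=camera_model("top")
T=lambda u,v,x0,y0,z:at(m,x0+u/5-.4,y0+v/5-.4,z)
tc=T(178,154,220,155,.132);print("tank",tc)
for p in[(90,98),(168,48),(275,207),(190,258)]:
    d=T(*p,220,155,.132)-tc;print(np.degrees(np.arctan2(d[1],d[0])),np.hypot(*d[:2]))
print("col",T(217,120,310,170,.132),T(184,148,310,170,.063))
print("lidcap",T(522-400,133,105,175,.082),"disc",T(156,155,105,175,.026))
a=T(208,80,105,175,.026);b=T(100,228,105,175,.026);print("lugs",(a+b)/2,np.linalg.norm(a-b),np.degrees(np.arctan2(*(a-b)[1::-1])))
s=sense();print(R.from_euler("xyz",s["eef_rot"]).as_matrix().round(3))
```

```text
tank [ 0.5363239  -0.01385063  0.132     ]
56.15089820616919 0.053201135269674085
4.633420713542519 0.0556649394646146
-119.98349958366839 0.05560000547626122
-174.2060917745253 0.05343308785980647
col [ 0.51234699 -0.25832054  0.132     ] [ 0.51198036 -0.25742499  0.063     ]
lidcap [0.50963022 0.31744131 0.082     ] disc [0.50822997 0.31688152 0.026     ]
lugs [0.50915226 0.31778549 0.026     ] 0.0991255948471864 -33.69027261366312
[[ 0.944  0.33  -0.001]
 [ 0.33  -0.944  0.002]
 [ 0.    -0.002 -1.   ]]
```

servo_tool(
  travel=[
    [0.05, -0.033, 0.004],
    [0.11, -0.072, 0.008],
    [0.16, -0.105, 0.012],
    [0.21, -0.138, 0.016],
    [0.26, -0.17, 0.02],
    [0.31, -0.203, 0.024],
    [0.36, -0.235, 0.028],
    [0.3985, -0.261, 0.03],
    [0.3985, -0.261, 0.03],
    [0.3985, -0.261, 0.03],
  ],
  rot=[
    [0, 0, 0],
    [0, 0, 0],
    [0, 0, 0],
    [0, 0, 0],
    [0, 0, 0],
    [0, 0, 0],
    [0, 0, 0],
    [0, 0, 0],
    [0, 0, 0],
    [0, 0, 0],
  ],
)

```text
time_s: 1.4
tcp_pos: [0.5123, -0.2596, 0.201]
eef_rot: [-3.141, 0.001, 0.337]
wrist_force: [-0.9, 0.2, 0.2]
finger_gap: 0.0854
grip_force: 0.0
```

Run:
```python
from h import *
m=camera_model("wrist");s=sense();print(s["tcp_pos"],s["eef_rot"],s["joints"],m["eye"])
a=capture("wrist")
P=proj(m,[[.5122,-.258,.132],[.5363,-.0139,.132],s["tcp_pos"]],True);print(P)
a=cv2.resize(a,(768,576),interpolation=cv2.INTER_CUBIC)
for p in P: cv2.drawMarker(a,tuple(int(v*1.5) for v in p),(0,0,255),0,12)
cv2.imwrite("pics/w1.png",a)
```

```text
[ 0.51233076 -0.25959569  0.20099196] [-3.14148646e+00  8.95646473e-04  3.36649804e-01] [-5.11992223e-01  9.64921309e-02  1.85699213e+00 -6.48640701e-04
  1.18878017e+00  7.22396357e-01] [ 0.57592804 -0.2378384   0.34152031]
[[249.35216482 207.52041247]
 [  4.03852721  95.4931087 ]
 [251.208771   248.3868531 ]]
```

View pics/w1.png

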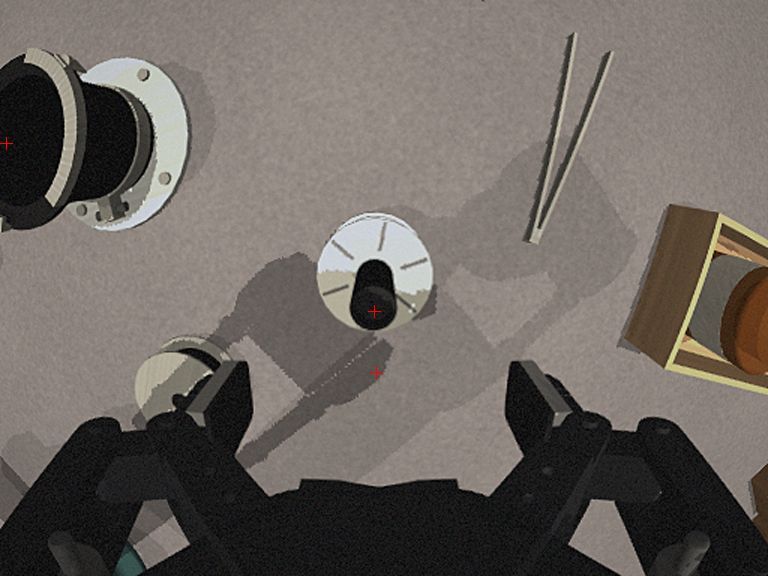

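The column's tube top sits at (375,308), within 1–2 mm of the prediction, and the tube is between the fingers. I'll descend and grip.

servo_tool(
  travel=[
    [0.0005, -0.0014, 0.04],
    [0.0005, -0.0014, 0.08],
    [0.0005, -0.0014, 0.101],
    [0.0005, -0.0014, 0.101],
  ],
  rot=[
    [0, 0, 0],
    [0, 0, 0],
    [0, 0, 0],
    [0, 0, 0],
  ],
)

```text
time_s: 1.95
tcp_pos: [0.5101, -0.2585, 0.0981]
eef_rot: [-3.138, 0.003, 0.334]
wrist_force: [0.5, 0.4, 0.7]
finger_gap: 0.0856
grip_force: 0.0
```

servo_tool(
  travel=[
    [0, 0, 0],
    [0, 0, 0],
    [0, 0, 0],
    [0, 0, 0],
    [0, 0, 0],
    [0, 0, 0],
    [0, 0, 0],
    [0, 0, 0],
  ],
  rot=[
    [0, 0, 0],
    [0, 0, 0],
    [0, 0, 0],
    [0, 0, 0],
    [0, 0, 0],
    [0, 0, 0],
    [0, 0, 0],
    [0, 0, 0],
  ],
  fingers=15,
  grip_force=35,
)

```text
time_s: 2.95
tcp_pos: [0.5133, -0.258, 0.1014]
eef_rot: [3.141, -0.001, 0.336]
wrist_force: [-0.1, 2.3, 5.0]
finger_gap: 0.023
grip_force: 34.2
```

servo_tool(
  travel=[
    [0, 0, -0.03],
    [0, 0, -0.08],
    [0, 0, -0.13],
    [0, 0, -0.17],
    [0.015, -0.035, -0.18],
    [0.04, -0.08, -0.18],
    [0.055, -0.12, -0.18],
    [0.055, -0.12, -0.18],
    [0.055, -0.12, -0.18],
    [0.055, -0.12, -0.18],
  ],
  rot=[
    [0, 0, 0],
    [0, 0, 0],
    [0, 0, 0],
    [0, 0, 0],
    [0, 0, 0],
    [0, 0, 0],
    [0, 0, 0],
    [0, 0, 0],
    [0, 0, 0],
    [0, 0, 0],
  ],
)

```text
time_s: 4.2
tcp_pos: [0.525, -0.1276, 0.28]
eef_rot: [3.141, 0.0, 0.335]
wrist_force: [-0.3, 0.1, -1.0]
finger_gap: 0.0232
grip_force: 34.9
```

Run:
```python
from h import *
m=camera_model("wrist");s=sense();print(s["tcp_pos"],s["eef_rot"],m["eye"],s["finger_gap"])
a=capture("wrist");cv2.imwrite("pics/w2raw.png",a)
np.savez("w2.npz",**m)
c=np.array([.5363,-.0139,0])
t=np.radians(np.arange(0,360,6))
P0=proj(m,c+[0,0,.132],True);x0,y0=(P0-[100,75]).astype(int);x0=max(x0,0);y0=max(y0,0);print(x0,y0)
b=cv2.resize(a[y0:y0+150,x0:x0+200],(800,600),interpolation=cv2.INTER_CUBIC);b=cv2.convertScaleAbs(b,alpha=1.5)
for r,z,col in((.0485,.132,(0,0,255)),(.058,.132,(0,255,0)),(.042,.122,(255,0,0)),(.075,.01,(255,0,255))):
    for p in proj(m,c+np.c_[r*np.cos(t),r*np.sin(t),0*t+z],True):
        cv2.circle(b,tuple(int((v-o+.5)*4) for v,o in zip(p,(x0,y0))),1,col,-1)
cv2.imwrite("pics/w2.png",b)
```

```text
[ 0.52499154 -0.12762263  0.28004539] [3.14136551e+00 4.34939436e-04 3.34738337e-01] [ 0.58852328 -0.10594723  0.4205767 ] 0.023192601419022133
48 63
```

View pics/w2.png

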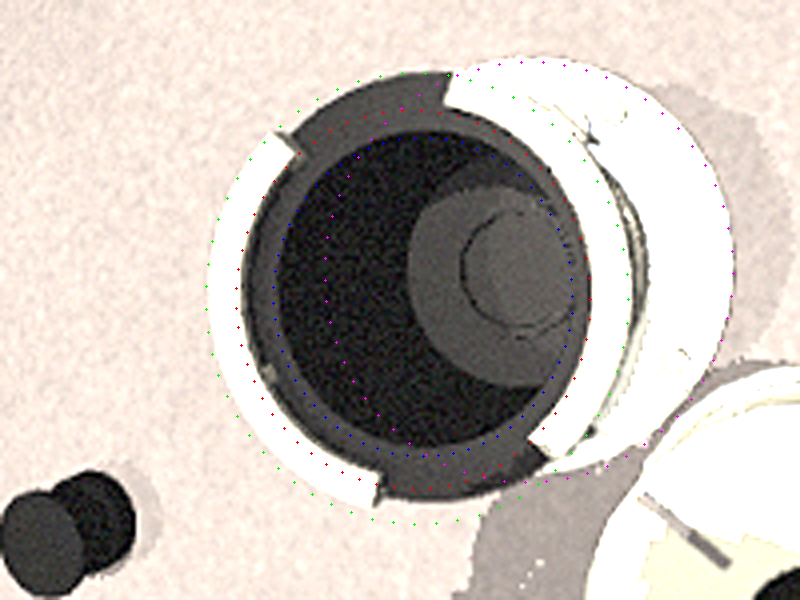

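The view shows the tank clearly. Roof corners are at inner (297,155), (445,105), (530,437), (383,475) and outer (278,132), (455,75), (375,505). Collar edges are at (208,290), (243,285), (590,280), and the overlay is a few mm low.

Run:
```python
from h import *
from scipy.optimize import least_squares
m=dict(np.load("w2.npz"))
W=lambda u,v,z:at(m,48+u/4-.5,63+v/4-.5,z,True)[:2]
i=[W(*p,.132) for p in((297,155),(445,105),(530,437),(383,475),(243,285),(590,280))]
o=[W(*p,.132) for p in((278,132),(455,75),(375,505),(208,290))]
f=lambda c:[np.hypot(*(p-c))-.0485 for p in i]+[np.hypot(*(p-c))-.058 for p in o]
r=least_squares(f,[.536,-.014]);c=r.x;print(c,np.round(r.fun*1000,1))
for p in i+o:print(round(np.degrees(np.arctan2(*(p-c)[::-1])),1),end=" ")
f=lambda q:[np.hypot(*(W(*p,.01)-q))-.075 for p in((730,230),(520,57),(700,370),(560,472))]
r=least_squares(f,[.536,-.014]);print("plate",r.x,r.fun)
f=lambda q:[np.hypot(*(W(*p,.122)-q))-.042 for p in((278,290),(425,445),(425,130),(540,385))]
r=least_squares(f,[.536,-.014]);print("bore",r.x,r.fun)
s=sense();M=R.from_euler("xyz",s["eef_rot"]).as_matrix()
print(M.T@(np.r_[c,.28]-s["tcp_pos"]))
```

```text
[ 0.53845819 -0.01454834] [-0.3 -0.  -0.6 -0.9 -0.8 -1.3 -1.4 -1.7 -1.9  0.5]
57.5 6.0 -121.5 -173.4 103.0 -68.5 57.7 5.1 -174.6 104.7 plate [ 0.53850764 -0.01221737] [ 0.0007332  -0.00065703 -0.00079319 -0.00015   ]
bore [ 0.53924732 -0.01377027] [-0.00066145 -0.00032745 -0.0008131  -0.00079832]
[ 4.98820869e-02 -1.02418201e-01  1.93457265e-05]
```

servo_tool(
  travel=[
    [0.02, -0.045, 0],
    [0.04, -0.085, 0],
    [0.05, -0.103, 0],
    [0.05, -0.103, 0.005],
    [0.05, -0.103, 0.02],
    [0.05, -0.103, 0.035],
    [0.05, -0.103, 0.05],
    [0.05, -0.103, 0.065],
    [0.05, -0.103, 0.08],
    [0.05, -0.103, 0.095],
    [0.05, -0.103, 0.11],
    [0.05, -0.103, 0.11],
    [0.05, -0.103, 0.11],
  ],
  rot=[
    [0, 0, 0],
    [0, 0, 0],
    [0, 0, 0],
    [0, 0, 0],
    [0, 0, 0],
    [0, 0, 0],
    [0, 0, 0],
    [0, 0, 0],
    [0, 0, 0],
    [0, 0, 0],
    [0, 0, 0],
    [0, 0, 0],
    [0, 0, 0],
  ],
)

```text
time_s: 5.88
tcp_pos: [0.5387, -0.0129, 0.1706]
eef_rot: [3.141, -0.001, 0.336]
wrist_force: [-0.2, -0.4, -1.0]
finger_gap: 0.023
grip_force: 35.1
```

Run:
```python
from h import *
m=camera_model("wrist");s=sense();print(s["tcp_pos"],s["eef_rot"],s["wrist_force"],s["torque"])
a=capture("wrist")
P0=s["tcp_pos"]
p=proj(m,P0,True);print(p);x0,y0=max(int(p[0]-120),0),max(int(p[1]-130),0);print(x0,y0)
b=cv2.convertScaleAbs(cv2.resize(a[y0:y0+180,x0:x0+240],(800,600),interpolation=cv2.INTER_CUBIC),alpha=1.6)
cv2.imwrite("pics/w3.png",b)
```

```text
[ 0.5386769  -0.01288959  0.17059889] [ 3.14136658e+00 -5.26024388e-04  3.35938592e-01] [-0.19752127 -0.44303685 -1.04846608] [-0.00315395 -0.03592019  0.03116528]
[251.21420162 248.36727154]
131 118
```

View pics/w3.png

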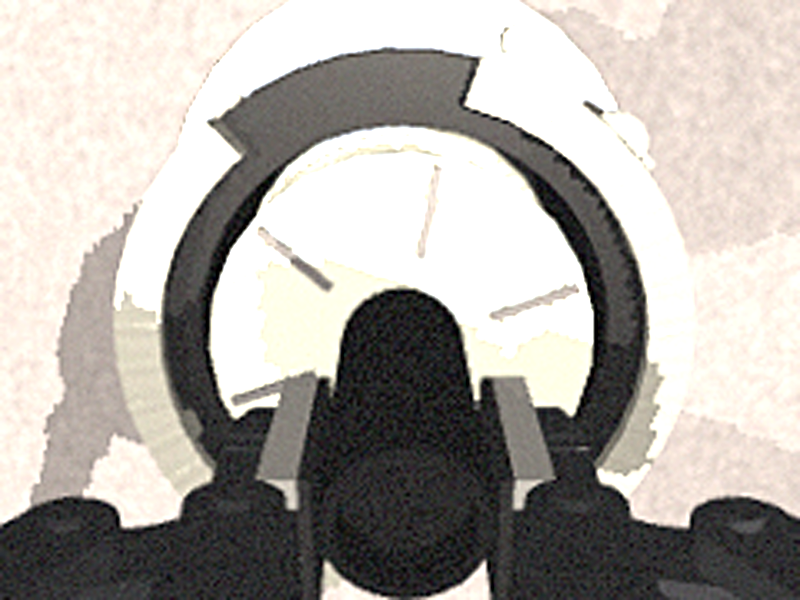

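The reel is well centred in the collar: reel edges at x 210–595, collar inner edges at 163–648. I'll continue down.

servo_tool(
  travel=[
    [0, 0, 0.012],
    [0, 0, 0.024],
    [0, 0, 0.036],
    [0, 0, 0.044],
    [0, 0, 0.048],
    [0, 0, 0.051],
    [0, 0, 0.051],
  ],
  rot=[
    [0, 0, 0],
    [0, 0, 0],
    [0, 0, 0],
    [0, 0, 0],
    [0, 0, 0],
    [0, 0, 0],
    [0, 0, 0],
  ],
)

```text
time_s: 6.8
tcp_pos: [0.5384, -0.0129, 0.1193]
eef_rot: [3.142, -0.0, 0.336]
wrist_force: [0.1, -0.6, -0.2]
finger_gap: 0.0232
grip_force: 35.1
```

servo_tool(
  travel=[
    [0, 0, 0.001],
    [0, 0, 0.002],
    [0, 0, 0.003],
    [0, 0, 0.0038],
    [0, 0, 0.0038],
    [0, 0, 0.0038],
  ],
  rot=[
    [0, 0, 0],
    [0, 0, 0],
    [0, 0, 0],
    [0, 0, 0],
    [0, 0, 0],
    [0, 0, 0],
  ],
)

```text
time_s: 7.55
tcp_pos: [0.5383, -0.0129, 0.1155]
eef_rot: [-3.142, 0.0, 0.336]
wrist_force: [0.0, -0.3, -0.9]
finger_gap: 0.0232
grip_force: 35.2
```

servo_tool(
  travel=[
    [0, 0, 0.0005],
    [0, 0, 0.001],
    [0, 0, 0.0015],
    [0, 0, 0.0015],
    [0, 0, 0.0015],
  ],
  rot=[
    [0, 0, 0],
    [0, 0, 0],
    [0, 0, 0],
    [0, 0, 0],
    [0, 0, 0],
  ],
)

```text
time_s: 8.18
tcp_pos: [0.539, -0.0128, 0.1154]
eef_rot: [3.141, -0.001, 0.336]
wrist_force: [-1.6, 0.5, 7.2]
finger_gap: 0.023
grip_force: 36.0
```

Contact came at exactly the floor height (0.1014 + 0.014), so I'll release.

servo_tool(
  travel=[
    [0, 0, -0.001],
    [0, 0, -0.001],
    [0, 0, -0.001],
    [0, 0, -0.001],
    [0, 0, -0.001],
  ],
  rot=[
    [0, 0, 0],
    [0, 0, 0],
    [0, 0, 0],
    [0, 0, 0],
    [0, 0, 0],
  ],
  fingers=43,
)

```text
time_s: 8.8
tcp_pos: [0.5382, -0.0129, 0.1148]
eef_rot: [-3.141, 0.0, 0.336]
wrist_force: [0.5, -0.4, -0.6]
finger_gap: 0.0363
grip_force: 0.0
```

servo_tool(
  travel=[
    [0, 0, -0.01],
    [0, 0, -0.025],
    [0, 0, -0.045],
    [0, 0, -0.07],
    [0, 0, -0.11],
    [0, 0, -0.12],
    [0, 0, -0.12],
  ],
  rot=[
    [0, 0, 0],
    [0, 0, 0],
    [0, 0, 0],
    [0, 0, 0],
    [0, 0, 0],
    [0, 0, 0],
    [0, 0, 0],
  ],
)

```text
time_s: 9.68
tcp_pos: [0.5391, -0.013, 0.2365]
eef_rot: [3.14, -0.003, 0.336]
wrist_force: [0.8, 0.2, -0.2]
finger_gap: 0.0368
grip_force: 0.0
```

Run:
```python
from h import *
m=camera_model("wrist");s=sense();print(s["tcp_pos"],s["eef_rot"])
a=capture("wrist")
P0=s["tcp_pos"]
b=cv2.convertScaleAbs(cv2.resize(a[90:270,130:370],(800,600),interpolation=cv2.INTER_CUBIC),alpha=1.6)
t=np.radians(np.arange(0,360,10))
for p in proj(m,np.array([.5387,-.0131,.146])+np.c_[.012*np.cos(t),.012*np.sin(t),0*t],True): cv2.circle(b,tuple(int((v-o+.5)*800/240) for v,o in zip(p,(130,90))),1,(0,0,255),-1)
cv2.imwrite("pics/w4.png",b)
```

```text
[ 0.53906201 -0.01297344  0.23647317] [ 3.14045442e+00 -2.64021956e-03  3.35814867e-01]
```

View pics/w4.png

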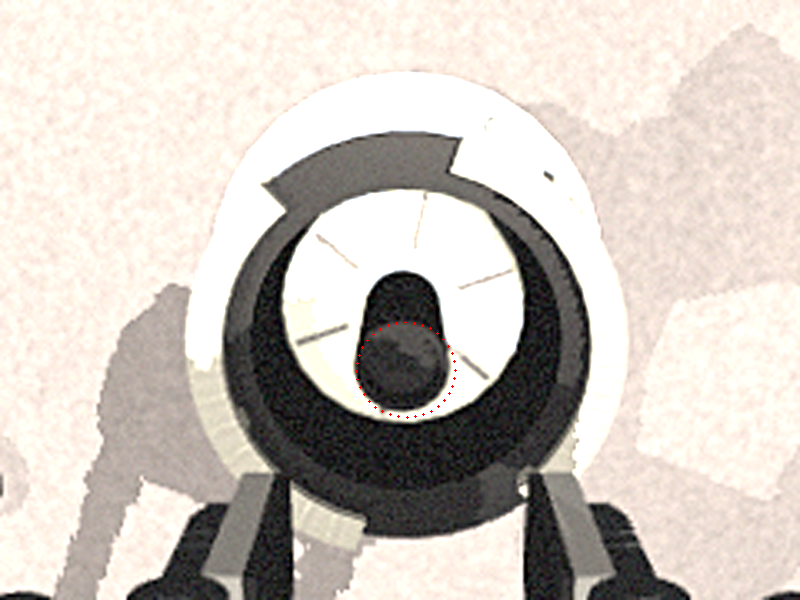

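The column stands upright in the tank: tube top at (402,365), reel down inside the bore. Now to the lid.

servo_tool(
  travel=[
    [0.014, -0.055, 0],
    [0.027, -0.11, 0],
    [0.042, -0.165, 0.005],
    [0.055, -0.22, 0.015],
    [0.068, -0.27, 0.025],
    [0.08, -0.321, 0.03],
    [0.08, -0.321, 0.03],
    [0.08, -0.321, 0.03],
    [0.08, -0.321, 0.03],
  ],
  rot=[
    [0, 0, 0],
    [0, 0, 0],
    [0, 0, 0],
    [0, 0, 0],
    [0, 0, 0],
    [0, 0, 0],
    [0, 0, 0],
    [0, 0, 0],
    [0, 0, 0],
  ],
  fingers=100,
)

```text
time_s: 10.85
tcp_pos: [0.508, 0.3152, 0.2044]
eef_rot: [3.141, 0.001, 0.335]
wrist_force: [0.1, -0.6, -0.3]
finger_gap: 0.0858
grip_force: 0.0
```

Run:
```python
from h import *
m=camera_model("wrist");s=sense();print(s["tcp_pos"],s["eef_rot"]);np.savez("w5.npz",**m)
a=capture("wrist")
p=proj(m,np.array([.5092,.3175,.05]),True);print(p);x0,y0=max(int(p[0]-80),0),max(int(p[1]-60),0);print(x0,y0)
b=cv2.convertScaleAbs(cv2.resize(a[y0:y0+120,x0:x0+160],(800,600),interpolation=cv2.INTER_CUBIC),alpha=1.6)
t=np.radians(np.arange(0,360,10))
for r,z in((.023,.082),(.0455,.026)):
  for p in proj(m,np.array([.5092,.3175,z])+np.c_[r*np.cos(t),r*np.sin(t),0*t],True): cv2.circle(b,tuple(int((v-o+.5)*5) for v,o in zip(p,(x0,y0))),1,(0,0,255),-1)
cv2.imwrite("pics/w5.png",b)
```

```text
[0.50802835 0.31519005 0.20439108] [3.14106295e+00 1.09112487e-03 3.34515705e-01]
[249.73416036 180.53165594]
169 120
```

View pics/w5.png

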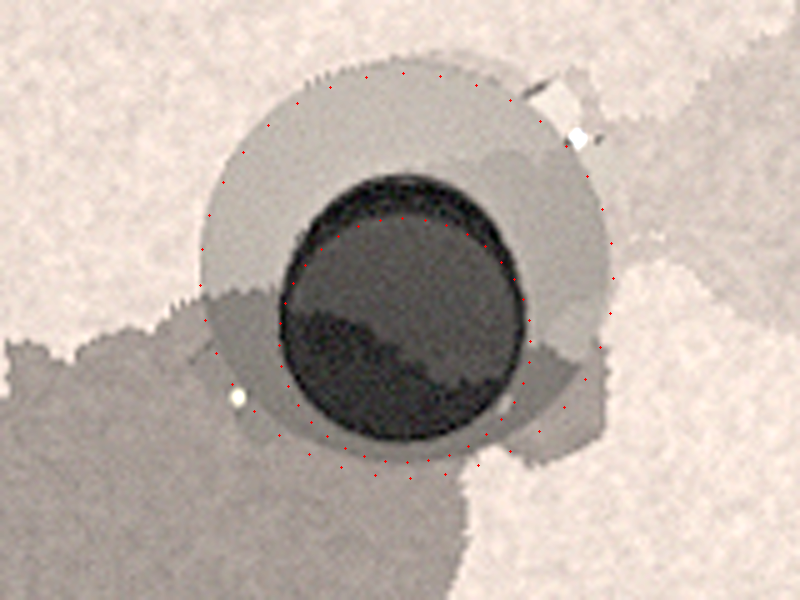

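The lid cap spans x 284–522 with its bottom at 440. The disc spans 202–605, 57–462, and the lug dots are at (577,138) and (238,397).

Run:
```python
from h import *
m=dict(np.load("w5.npz"))
W=lambda u,v,z:at(m,169+u/5-.5,120+v/5-.5,z,True)
a=W(577,138,.026);b=W(238,397,.026)
print("dots",(a+b)/2,np.linalg.norm(a-b),np.degrees(np.arctan2(*(a-b)[1::-1])))
print("disc",W(403,259,.026),"cap",W(403,322,.082))
s=sense();M=R.from_euler("xyz",s["eef_rot"]).as_matrix();print(s["tcp_pos"],s["joints"])
c=np.mean([W(403,259,.026),(a+b)/2,W(403,322,.082)],0);print(c,M.T@(c-s["tcp_pos"]))
```

```text
dots [0.51155706 0.31897788 0.026     ] 0.09455777635373713 -33.000490299263106
disc [0.51364661 0.31993963 0.026     ] cap [0.51282849 0.31912791 0.082     ]
[0.50823461 0.31514193 0.20469138] [ 5.13536761e-01  1.38199032e-01  1.80349857e+00 -2.56738618e-04
  1.20055324e+00  1.75027235e+00]
[0.51267739 0.31934848 0.04466667] [ 0.00567346 -0.00257325  0.16002041]
```

servo_tool(
  travel=[
    [0.0055, -0.0026, 0.04],
    [0.0055, -0.0026, 0.09],
    [0.0055, -0.0026, 0.13],
    [0.0055, -0.0026, 0.1565],
    [0.0055, -0.0026, 0.1565],
    [0.0055, -0.0026, 0.1565],
  ],
  rot=[
    [0, 0, 0],
    [0, 0, 0],
    [0, 0, 0],
    [0, 0, 0],
    [0, 0, 0],
    [0, 0, 0],
  ],
)

```text
time_s: 11.65
tcp_pos: [0.5136, 0.3206, 0.0499]
eef_rot: [-3.141, -0.002, 0.335]
wrist_force: [0.2, 0.6, 0.6]
finger_gap: 0.0855
grip_force: 0.0
```

servo_tool(
  travel=[
    [0, 0, 0],
    [0, 0, 0],
    [0, 0, 0],
    [0, 0, 0],
    [0, 0, 0],
    [0, 0, 0],
    [0, 0, 0],
  ],
  rot=[
    [0, 0, 0],
    [0, 0, 0],
    [0, 0, 0],
    [0, 0, 0],
    [0, 0, 0],
    [0, 0, 0],
    [0, 0, 0],
  ],
  fingers=35,
  grip_force=60,
)

```text
time_s: 12.52
tcp_pos: [0.5133, 0.3214, 0.0501]
eef_rot: [-3.141, -0.002, 0.336]
wrist_force: [-0.5, -1.1, 5.7]
finger_gap: 0.0448
grip_force: 60.5
```

servo_tool(
  travel=[
    [0, 0, -0.02],
    [0, 0, -0.06],
    [0, 0, -0.11],
    [0, 0, -0.16],
    [-0.003, 0.01, -0.19],
    [-0.013, 0.05, -0.19],
    [-0.025, 0.095, -0.19],
    [-0.038, 0.143, -0.19],
    [-0.051, 0.19, -0.19],
    [-0.064, 0.24, -0.19],
    [-0.075, 0.285, -0.19],
    [-0.082, 0.31, -0.19],
    [-0.0866, 0.3246, -0.19],
    [-0.0866, 0.3246, -0.19],
    [-0.0866, 0.3246, -0.19],
  ],
  rot=[
    [0, 0, 0],
    [0, 0, 0],
    [0, 0, 0],
    [0, 0, 0],
    [0, 0, -5],
    [0, 0, -13],
    [0, 0, -21],
    [0, 0, -29],
    [0, 0, -37],
    [0, 0, -45],
    [0, 0, -53],
    [0, 0, -60],
    [0, 0, -65],
    [0, 0, -65],
    [0, 0, -65],
  ],
)

```text
time_s: 14.4
tcp_pos: [0.5375, -0.0137, 0.2389]
eef_rot: [3.141, -0.0, 1.469]
wrist_force: [-0.5, 0.2, -1.4]
finger_gap: 0.0448
grip_force: 61.5
```

Run:
```python
from h import *
m=camera_model("wrist");s=sense();print(s["tcp_pos"],s["eef_rot"],s["joints"]);np.savez("w6.npz",**m)
a=capture("wrist")
x0,y0=132,110
b=cv2.convertScaleAbs(cv2.resize(a[y0:y0+180,x0:x0+240],(800,600),interpolation=cv2.INTER_CUBIC),alpha=1.6)
t=np.radians(np.arange(0,360,10));z0=s["tcp_pos"][2]-.0501
def dr(c,r,z,col):
  for p in proj(m,np.array([c[0],c[1],z])+np.c_[r*np.cos(t),r*np.sin(t),0*t],True): cv2.circle(b,tuple(int((v-o+.5)*800/240) for v,o in zip(p,(x0,y0))),1,col,-1)
dr(s["tcp_pos"],.0455,z0+.026,(0,0,255));dr((.5387,-.0135),.058,.132,(0,200,0));dr((.5387,-.0135),.075,.01,(200,0,200))
cv2.imwrite("pics/w6.png",b)
```

```text
[ 0.53749125 -0.0137056   0.23888359] [ 3.14136525e+00 -4.36046046e-04  1.46890522e+00] [-7.20993049e-02 -1.47462078e-03  1.88813868e+00  4.51446791e-04
  1.25468833e+00  2.96515617e-02]
```

View pics/w6.png

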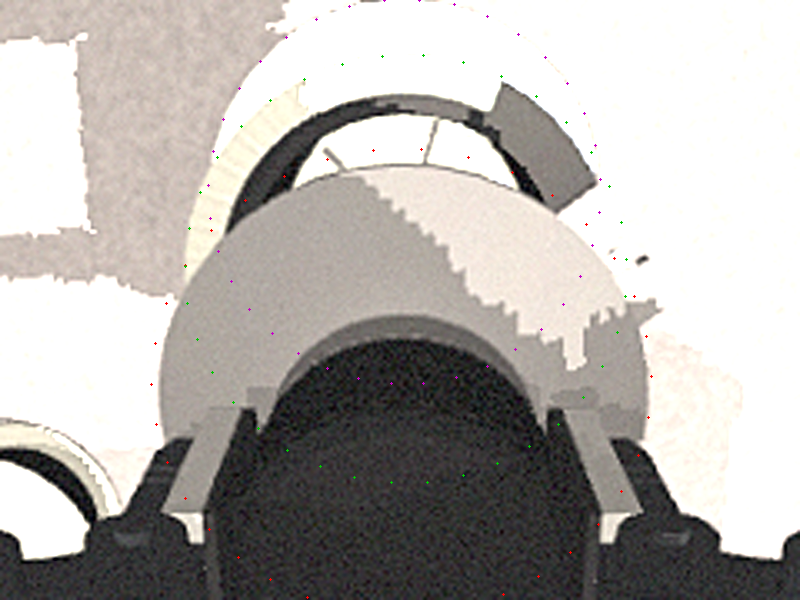

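The lid hangs above the tank. The collar gap shows at (545,145), and the disc edge sits about 12 px low of the overlay (lid offset about −3 mm along tool x). The lugs are washed out, so I'll go a little lower and look without gain.

servo_tool(
  travel=[
    [0, 0, 0.015],
    [0, 0, 0.03],
    [0, 0, 0.03],
    [0, 0, 0.03],
  ],
  rot=[
    [0, 0, 0],
    [0, 0, 0],
    [0, 0, 0],
    [0, 0, 0],
  ],
)

```text
time_s: 14.95
tcp_pos: [0.5374, -0.0141, 0.208]
eef_rot: [-3.141, 0.0, 1.47]
wrist_force: [0.7, 0.3, -1.7]
finger_gap: 0.0445
grip_force: 61.5
```

Run:
```python
from h import *
m=camera_model("wrist");s=sense();print(s["tcp_pos"],s["eef_rot"]);np.savez("w7.npz",tcp=s["tcp_pos"],rot=s["eef_rot"],**m)
a=capture("wrist");cv2.imwrite("pics/w7raw.png",a)
b=cv2.resize(a[100:250,152:352],(800,600),interpolation=cv2.INTER_CUBIC)
b=(255*(b/255.)**.75).astype(np.uint8)
cv2.imwrite("pics/w7.png",b)
```

```text
[ 0.53742925 -0.01409423  0.20800729] [-3.14071148e+00  2.26862694e-05  1.47037599e+00]
```

View pics/w7.png

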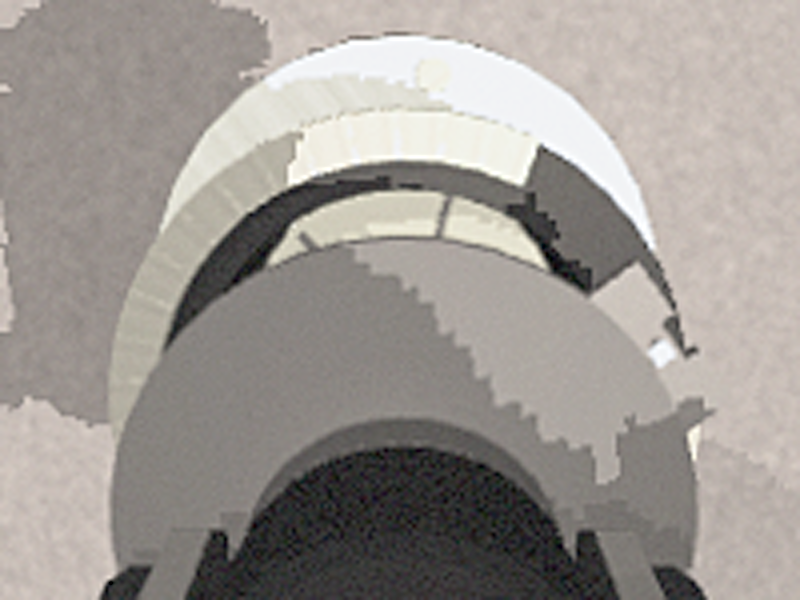

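The un-gained view shows the lug dot at (664,352) and lug corners at (640,262), (712,405). The disc edge is at (400,236), (110,490), (697,490), the roof outer edge at (400,108), (108,400), (538,147), and the inner edge at (400,160), (525,185).

Run:
```python
from h import *
from scipy.optimize import least_squares
m=dict(np.load("w7.npz"));tcp=m["tcp"]
W=lambda u,v,z:at(m,152+u/4-.5,100+v/4-.5,z,True)[:2]
zl=tcp[2]-.0501
for z in(zl+.026,zl+.024):
  d=[W(*p,z) for p in((110,490),(697,490),(400,236),(590,292))]
  r=least_squares(lambda q:[np.hypot(*(p-q))-.0455 for p in d],tcp[:2]);c=r.x;print("lid",c,np.round(r.fun*1e3,2))
ang=lambda v:round(np.degrees(np.arctan2(v[1],v[0])),1)
dot=W(664,352,zl+.026);print("dot",ang(dot-c),np.hypot(*(dot-c)))
for p in((640,262),(712,405)):v=W(*p,zl+.026)-c;print(ang(v),np.hypot(*v))
i=[W(*p,.132) for p in((400,160),(525,185))];o=[W(*p,.132) for p in((400,108),(108,400),(538,147))]
r=least_squares(lambda q:[np.hypot(*(p-q))-.0485 for p in i]+[np.hypot(*(p-q))-.058 for p in o],tcp[:2]);t=r.x
print("tank",t,np.round(r.fun*1e3,2),ang(o[2]-t),ang(i[1]-t))
pl=[W(*p,.01) for p in((400,35),(655,245),(165,220),(270,75))]
print("plate",least_squares(lambda q:[np.hypot(*(p-q))-.075 for p in pl],tcp[:2]).x)
print("tcp",tcp)
M=R.from_euler("xyz",m["rot"]).as_matrix();print("move",M.T@np.r_[t-c,0], "lid in tool",M.T@np.r_[c-tcp[:2],0])
```

```text
lid [ 0.53750657 -0.01650605] [-0.52 -0.74 -0.1   0.37]
lid [ 0.53749192 -0.01665208] [-0.08 -0.3  -0.24  0.37]
dot 31.8 0.04747310825792255
45.7 0.05377479218170454
18.9 0.050027583694046786
tank [ 0.53819803 -0.01336803] [ 0.25  0.82  0.25 -0.22 -1.35] 59.1 58.1
plate [ 0.53870312 -0.01414768]
tcp [ 0.53742925 -0.01409423  0.20800729]
move [ 3.33829898e-03  3.73325819e-04 -4.04699951e-07] lid in tool [-2.53868128e-03  3.18775313e-04 -2.23304454e-07]
```

servo_tool(
  travel=[
    [0.0027, 0.0006, 0],
    [0.0027, 0.0006, 0.01],
    [0.0027, 0.0006, 0.02],
    [0.0027, 0.0006, 0.029],
    [0.0027, 0.0006, 0.036],
    [0.0027, 0.0006, 0.042],
    [0.0027, 0.0006, 0.047],
    [0.0027, 0.0006, 0.05],
    [0.0027, 0.0006, 0.05],
    [0.0027, 0.0006, 0.05],
  ],
  rot=[
    [0, 0, 0],
    [0, 0, 0],
    [0, 0, 0],
    [0, 0, 0],
    [0, 0, 0],
    [0, 0, 0],
    [0, 0, 0],
    [0, 0, 0],
    [0, 0, 0],
    [0, 0, 0],
  ],
)

```text
time_s: 16.25
tcp_pos: [0.5387, -0.0116, 0.1588]
eef_rot: [3.141, -0.0, 1.47]
wrist_force: [0.0, -0.5, -1.2]
finger_gap: 0.0448
grip_force: 61.5
```

servo_tool(
  travel=[
    [0, 0, 0.001],
    [0, 0, 0.002],
    [0, 0, 0.003],
    [0, 0, 0.004],
    [0, 0, 0.005],
    [0, 0, 0.006],
    [0, 0, 0.006],
    [0, 0, 0.006],
  ],
  rot=[
    [0, 0, 0],
    [0, 0, 0],
    [0, 0, 0],
    [0, 0, 0],
    [0, 0, 0],
    [0, 0, 0],
    [0, 0, 0],
    [0, 0, 0],
  ],
)

```text
time_s: 17.25
tcp_pos: [0.5385, -0.0116, 0.1525]
eef_rot: [3.142, 0.0, 1.47]
wrist_force: [0.2, 0.4, -2.3]
finger_gap: 0.0444
grip_force: 61.5
```

servo_tool(
  travel=[
    [0, 0, 0.001],
    [0, 0, 0.0018],
    [0, 0, 0.0024],
    [0, 0, 0.003],
    [0, 0, 0.003],
    [0, 0, 0.003],
  ],
  rot=[
    [0, 0, 0],
    [0, 0, 0],
    [0, 0, 0],
    [0, 0, 0],
    [0, 0, 0],
    [0, 0, 0],
  ],
)

```text
time_s: 18.0
tcp_pos: [0.5385, -0.0117, 0.1503]
eef_rot: [3.141, 0.0, 1.47]
wrist_force: [-2.9, -0.7, 5.5]
finger_gap: 0.0445
grip_force: 62.3
```

Seated: contact at the expected height. Now I'll turn it 30° clockwise, compensating for the 2.5 mm grip offset.

servo_tool(
  travel=[
    [0, 0.0002, 0],
    [0, 0.0004, 0],
    [-0.0001, 0.0006, 0],
    [-0.0001, 0.0007, 0],
    [-0.0002, 0.0009, 0],
    [-0.0002, 0.001, 0],
    [-0.0003, 0.0011, 0],
    [-0.0003, 0.0012, 0],
    [-0.0003, 0.0012, 0],
    [-0.0003, 0.0012, 0],
  ],
  rot=[
    [0, 0, 4],
    [0, 0, 8],
    [0, 0, 12],
    [0, 0, 16],
    [0, 0, 20],
    [0, 0, 24],
    [0, 0, 28],
    [0, 0, 30],
    [0, 0, 30],
    [0, 0, 30],
  ],
)

```text
time_s: 19.25
tcp_pos: [0.54, -0.0121, 0.1503]
eef_rot: [3.141, -0.001, 0.947]
wrist_force: [-1.6, -0.1, 5.5]
finger_gap: 0.0446
grip_force: 62.1
```

Run:
```python
from h import *
from scipy.optimize import least_squares
m=camera_model("wrist");s=sense();print(s["tcp_pos"],s["eef_rot"],s["wrist_force"],s["torque"],s["grip_force"])
a=capture("wrist");cv2.imwrite("pics/w8raw.png",a)
# lug dot: predicted pixels for lid angles 0..34 deg around seated lid centre; look for brightest
c=np.array([.5384,-.0138])
for d in range(-8,36,2):
    t=np.radians(d);p=proj(m,np.r_[c+.0475*np.array([np.cos(t),np.sin(t)]),.126],True)
    u,v=np.round(p).astype(int);print(d,u,v,a[v-2:v+3,u-2:u+3].mean(2).max().round(),a[v-1:v+2,u-1:u+2].mean().round())
```

```text
[ 0.54002714 -0.01211397  0.15031766] [ 3.14084870e+00 -5.23813145e-04  9.46556403e-01] [-1.55069213 -0.13318906  5.54951058] [ 0.11551208  0.58249454 -0.08906575] 62.11486458778381
-8 323 198 229.0 124.0
-6 321 196 248.0 142.0
-4 320 194 221.0 141.0
-2 319 191 250.0 138.0
0 317 189 254.0 222.0
2 316 187 254.0 219.0
4 314 185 243.0 146.0
6 312 183 177.0 156.0
8 311 181 177.0 162.0
10 309 179 174.0 170.0
12 307 177 174.0 170.0
14 305 175 175.0 172.0
16 303 173 187.0 174.0
18 300 171 184.0 59.0
20 298 169 80.0 73.0
22 296 168 79.0 75.0
24 293 166 80.0 75.0
26 291 165 81.0 76.0
28 288 164 79.0 76.0
30 286 162 82.0 76.0
32 283 161 82.0 77.0
34 280 160 81.0 77.0
```

The lug dot is at about 1° and the gap at 32° is empty, so the lid has turned about 31°. It sits flat, with its height unchanged at 0.1503 m, and is still gripped.

```bash
python3 -c "
from cell import hand_in
print(hand_in())"
```

```text
the job is handed in; nothing more can be done
None
```

The job is handed in: the column stands upright in the tank's socket and is released, and the lid sits flat on the rim, turned about 31° clockwise towards the lock and still held by the gripper, with the other things on the bench left alone.

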